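# Hold the spring jaw open at its mark

### The arm

A 7-joint arm with a two-finger parallel gripper is mounted at the origin on a cart in front of the work surface, level with it; the furniture and walls round the work are solid. World frame = base frame: x ahead of the robot, y to its left, z up, the work surface at z = 0. Lengths are in m, angles in rad, forces in N, time in s.
With the tool pointing down it reaches from about 0.4 to 0.875 m from the base axis. Payload 19.3 kg.
Tool frame: the origin (TCP) lies between the finger pads, 19 mm behind the fingertips; this is the grasp point; x points along the fingers, y is the direction in which the jaws open and shut, and the axes are right-handed (so a half turn about x gives the same grasp; the last joint's range is limited). The gripper opens to 85 mm and grips with 20 to 120 N. Pads are 22 mm wide; open, the fingers measure 114 mm over their backs; the gripper's body (76 mm by 85 mm) begins 54 mm behind the grasp point. The pads swing forward as they close: fully open they stand 13 mm farther back than shut.
Start: joints at [1.066, 0.521, -0.036, 1.599, 0.021, 1.021, -0.113], TCP at [0.263, -0.567, 0.25] pointing down, gripper open.
Joint ranges: [-2.91, 2.91], [-0.3, 2.13], [-1.5, 1.42], [0.17, 2.43], [-1.26, 4.41], [0.16, 1.93], [-2.52, 2.52]. Speed limits (rad/s): [1.89, 1.89, 2.39, 2.39, 3.01, 3.01, 3.01].

### API

Orientations are given as [roll, pitch, yaw] about the fixed x, y, z axes, in that order (R = Rz(yaw) Ry(pitch) Rx(roll)).
In Python, from workcell import monitor, optics, bot gives the robot as it stands.
- The arm moves only by the tool arm_command, never from a script. Its arguments are lists of equal length, an entry for each row: "delta_pos": the shift along the tool's x, y, z as a fraction of full scale, a list of three; "rotation": the turn, a rotation vector about the tool's x, y, z as a fraction of full scale, a list of three. In form: {"delta_pos": [[dx, dy, dz], ...], "rotation": [[wx, wy, wz], ...]}. A call has 1 to 10 rows; each row shifts and turns the pose as measured when the row begins, along the tool's axes as they then stand; what a row does not reach is not made up. Full scale, the value 1, is 30 mm for a shift and 6 degrees for a turn. A row lasts 1/10 s, in which the tool goes at most 50 mm and 8.59 degrees, less where a joint would pass 70% of its speed; a pose out of reach is approached as far as the arm can. A call with a number of a shift or a turn outside -1 to 1 is refused whole. A call with a gripper value outside its range is refused whole. "gripper" is the closure, from -1 (fully open) to 1 (shut), so that 0 is half open, set as the call begins (left out, the last holds). The fingers move at their own pace and stop on an object; "grip_force" is the grip in N (left out, the last holds). Time passes only in rows, so rows that do not move let the fingers close. It gives the time, the measured TCP pose, the force and the opening at its end, in the units of the state.
- monitor.observe(): the state, without advancing time (a new reading comes with each control period).
- optics.grab_frame(name): name is "side" or "top" or "wrist"; returns the picture (384x512x3 uint8, red, green, blue); there is no depth.
- optics.camera_params(name): a dict with "fx", "fy", "cx", "cy" (pixels), "origin" and "rotation" of the camera in the world. Camera axes: x right, y down, z forward; pixel columns grow to the right and rows downward; lengths in m; the calibration is good to about 2 mm. A picture is of the moment at which its call begins: read the wrist's pose just before it. camera_params takes no time and is no camera call; for the wrist camera it gives the pose at the moment of the call.
- bot.job_done(): hands the job in, once; it reports no verdict.
The state is a dict: "clock": time; "qpos": joint angles; "qd": joint speeds; "joint_efforts": joint torques, N m; "position": TCP position; "tool_rot": TCP orientation; "force": force on the tool from outside, world axes, zero at the start; "moment": the same for the moment, N m; "grip_width": finger opening in m.
Only numpy, scipy, OpenCV 4.12 (cv2) and the standard library are available. Lean on these libraries where they do the work, as an engineer would, in place of code of your own. Each camera call takes 0.05 s, during which the arm holds its last target. There are 200 camera calls.

### The job

Get the small spring-jaw fixture ready for loading: lift the loose plastic dust cover off the grip of its slide and set it down right way up on the bare bench, clear of the fixture and of the other things. Then pull the slide out by its upright steel grip, against the spring, until the pointer on the slide is in line with the dark line on the index block, and keep it there: the program finishes while the gripper is still holding the slide at the line, so that someone else can load it. Leave the other things on the bench where they are.

Things in the scene. Friction and masses are not known exactly. Their poses are not given: they have to be found in the camera images.
- fixture: Spring-jaw fixture, fixed on the bench. Dark steel base, x = -125 to 90 mm, y = +-56 mm, 16 mm thick. Origin on the bench, z up; the slide is pulled along its -x, roughly to the robot. Two rails along x at y = +-39 mm (tops z = 30 mm); grey fixed jaw x = 34 to 86 mm, top z = 40 mm. Bench to its right (-y) is bare at x = -100 to 50, out to y = -150 mm; small things lie on its left.
- slide (a joint): Travel of the slide in m: 0 = home at the fixed jaw, grows as it is pulled out along the fixture's -x, end stop 0.053. A spring always draws it home (about 5 N at 0, 12 N at 0.05); it does not stay out by itself. The slide is an aluminium plate 95 x 66 mm, flat top at z = 30 mm over the bench.
- slide_grip (a point): Middle of the slide's steel grip, z = 40 mm over the bench, at x = -30, y = 0 mm of the fixture with the slide home. The grip is an upright fin 12 mm thick along the fixture's x, 34 mm wide along its y, from z = 30 to 50 mm. Hidden under the cover at the start. Moves with the slide; axes as the fixture's.
- slide_pointer (a point): Tip of the thin dark steel pointer (3 mm wide) that sticks out over the left rail from the slide's left (+y) edge, at x = +5 mm of the fixture with the slide home. Moves with the slide; axes as the fixture's.
- index_line (a point): The mark: inner end of the dark line (1.6 mm wide, along the fixture's y) across the top of the index block, an aluminium block 16 x 10 x 17 mm fixed on the base outside the left rail, top at z = 33 mm. Set anew each time, 22 to 46 mm in front (-x) of the pointer's home. Axes as the fixture's; the pointer is in line when its x in this frame is 0.
- dust_cover: Loose beige plastic housing half, 42 (x) x 62 (y) x 27 mm, flat top at 24 mm with a low boss, hollow, open below (cavity 22 mm deep), 28 to 50 g. Origin at the centre of its underside, z up. It stands on the slide (underside z = 30 mm) over the grip, within 4 degrees of the fixture's axes; grasp along its x, lift straight up. A like housing lies on the bench; the cover is the one on the slide.
- spare_housing: Bystander: beige-grey moulded housing half 42 x 62 x 24 mm, without a boss, lying on the bench left of the fixture. Origin at the centre of its underside.
- steel_block: Bystander: plain steel block 30 x 50 x 25 mm with a hole, on the bench left of the fixture. Origin at the centre of its underside.
- bushing: Bystander: turned metal bushing, 30 mm across and 30 mm high, on the bench left of the fixture. Origin at the centre of its underside.
Mind the look-alikes: they are no part of the job. Leave any brown look-alike of the dust_cover alone.

How it is judged:
By the outcome, as a careful person would: the job done as asked, in the order asked, and still so for the second after the job is handed in, while the arm keeps its last pose, push and grip.
It also fails if it takes over 48 s, if anything falls off the work surface, if the arm or the gripper's body presses on something with over 40 N, if the wrist force passes 120 N, or if a joint passes its speed limit or range.

## Working session

There is one attempt and no reset: what is moved stays moved. The work goes in short steps, Python scripts to look and compute and a tool call to move; the robot and the scene stay as the last step left them, time stands still between calls to the robot, and variables do not carry over. Pictures are saved under pics/ and viewed, about 8 in all and at most 12, crops included, and the job is handed in when it is done.

Besides the shell and the picture viewer there is one more tool, called after "Emit:" by a JSON object that holds its "method" and its "body", one argument or row to a line. arm_command: Moves the arm, as the interface text tells. Its arguments: {"type":"object","properties":{"delta_pos":{"type":"array","items":{"type":"array","items":{"type":"number"}}},"rotation":{"type":"array","items":{"type":"array","items":{"type":"number"}}},"gripper":{"type":"number"},"grip_force":{"type":"number"}},"required":["delta_pos","rotation"]}

```bash
mkdir -p pics
cat > h.py <<'E'
import numpy as np, cv2
from workcell import monitor, optics, bot
def grab(n,f):
    P=optics.camera_params(n); im=optics.grab_frame(n); cv2.imwrite('pics/'+f,im[:,:,::-1]); return im,P
def cast(P,u,v,z):
    d=np.array(P['rotation'])@[(u-P['cx'])/P['fx'],(v-P['cy'])/P['fy'],1]; o=np.array(P['origin']); return o+d*(z-o[2])/d[2]
def proj(P,p):
    c=np.array(P['rotation']).T@(np.array(p)-P['origin']); return P['fx']*c[0]/c[2]+P['cx'],P['fy']*c[1]/c[2]+P['cy']
E
python3 - <<'E'
from h import *
a,P=grab('top','t0.png'); b,Q=grab('side','s0.png')
cv2.imwrite('pics/ts.png',np.vstack([a,b])[:,:,::-1]); print(P,Q); s=monitor.observe(); print(s)
E
```

```text
{'fx': 413.7740222894985, 'fy': 413.7740222894985, 'cx': 258.96319155447054, 'cy': 177.74207226580876, 'origin': array([ 0.49815453, -0.04372265,  0.92264087]), 'rotation': array([-3.06893119,  0.02360009, -1.60096615])} {'fx': 440.83468504090484, 'fy': 440.83468504090484, 'cx': 254.05669250476416, 'cy': 186.8543857104365, 'origin': array([0.55503529, 0.67686324, 0.50042908]), 'rotation': array([-2.10991168,  0.01729303,  3.13530877])}
{'clock': 0.1, 'qpos': array([ 1.06580198,  0.52194445, -0.03634127,  1.59992341,  0.02124047,
        1.0210913 , -0.1127696 ]), 'qd': array([ 0.00056159, -0.00108648, -0.00080887, -0.00193027,  0.00101268,
       -0.00019985, -0.00094387]), 'joint_efforts': array([ 5.83021130e-03, -9.28496003e+01,  1.98525421e+00, -3.70539558e+01,
        1.82613661e-02,  5.26346281e-03,  1.11434846e-05]), 'position': array([ 0.26312209, -0.56662063,  0.24949921]), 'tool_rot': array([-1.47385246,  1.56981587,  2.10258662]), 'force': array([-0.40222815,  0.52495629,  0.41286857]), 'moment': array([-0.02787829,  0.03858156, -0.01123926]), 'grip_width': 0.08573361394726504}
```

View pics/t0.png

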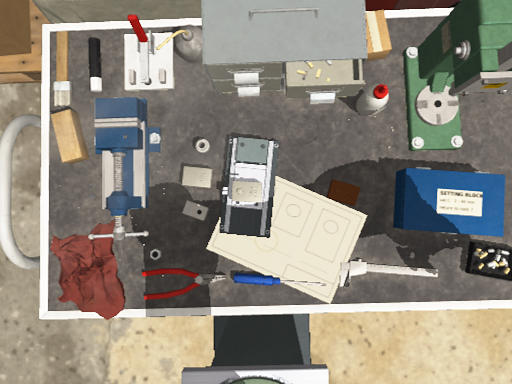

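View pics/s0.png

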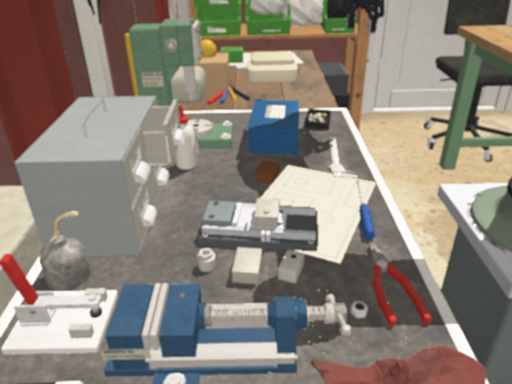

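```bash
sed -i "s/^def cast/from scipy.spatial.transform import Rotation as Ro\n_R=lambda P:Ro.from_euler('xyz',P['rotation']).as_matrix()\ndef cast/; s/np.array(P\['rotation'\])@/_R(P)@/; s/np.array(P\['rotation'\]).T/_R(P).T/" h.py
python3 - <<'E'
from h import *
a=cv2.imread('pics/t0.png'); P=optics.camera_params('top')
c=a[120:250,170:370]; cv2.imwrite('pics/c0.png',cv2.resize(c,None,fx=4,fy=4,interpolation=cv2.INTER_CUBIC))
for n,(u,v,z) in dict(cover=(247,190,.054),jawTL=(232,138,.04),bl=(220,235,.016),place=(305,155,0)).items(): print(n,cast(P,u,v,z))
E
```

```text
cover [0.53696501 0.0007886  0.054     ]
jawTL [0.65081739 0.03073778 0.04      ]
bl [0.44237015 0.06439124 0.016     ]
place [ 0.61371064 -0.12859227  0.        ]
```

View pics/c0.png

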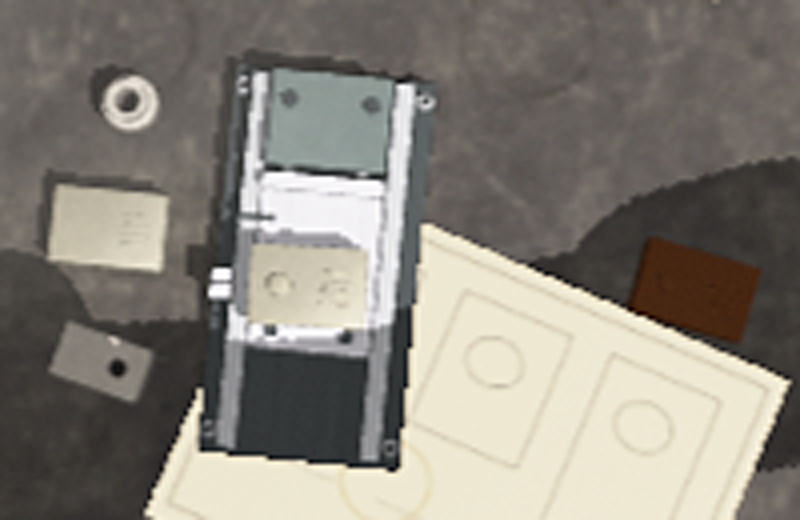

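Candidates for the cover: beige with boss on the slide (px 247,191) – chosen; beige-grey housing left (px 197,177) – spare; brown one right (px 344,192) – look-alike. The crop shows the pointer at px (234,174), the index block at (225,190.5), and bare bench at about (300,155), clear of the paper.

Run:
```python
from h import *
P=optics.camera_params('top')
w=lambda u,v,z:cast(P,170+u/4-.375,120+v/4-.375,z)
C=np.array([w(238,66,.016),w(434,82,.016),w(400,468,.016),w(200,450,.016)])
print(C); m=np.array([[90,56],[90,-56],[-125,-56],[-125,56]])/1e3
A=m-m.mean(0);B=C[:,:2]-C[:,:2].mean(0)
U,S,V=np.linalg.svd(A.T@B);R=(V.T@U.T);yaw=np.arctan2(R[1,0],R[0,0]);o=C[:,:2].mean(0)-R@m.mean(0)
print('yaw',np.degrees(yaw),'o',o,(A@R.T-B)*1e3)
k=np.array([w(250,244,.054),w(368,252,.054),w(364,328,.054),w(245,322,.054)]); print('cover',k.mean(0)); e=k[1]-k[0]+k[2]-k[3];print('cover yaw',np.degrees(np.arctan2(e[1],e[0]))+90)
print('in fix cover',(k.mean(0)[:2]-o)@R,'ptr',(w(243,215,.03)[:2]-o)@R,'blk',(w(221,282,.033)[:2]-o)@R)
f=lambda x,y:o+R@[x,y]
print('place',f(.03,-.12),proj(P,[*f(.03,-.12),0]),'grip',f(-.03,0))
s=monitor.observe();T=Ro.from_euler('xyz',s['tool_rot']).as_matrix();print(T)
```

```text
[[ 0.65938384  0.03903924  0.016     ]
 [ 0.64673879 -0.06917032  0.016     ]
 [ 0.43576832 -0.04362214  0.016     ]
 [ 0.448618    0.06506588  0.016     ]]
yaw -6.915521486158986 o [ 0.56499992 -0.00427894] [[ 1.70403676  1.43789279]
 [ 0.86363282 -1.53771934]
 [-1.60172261 -1.19866183]
 [-0.96594697  1.29848839]]
cover [0.53441868 0.00233636 0.054     ]
cover yaw -5.161911939201829
in fix cover [-0.03115528  0.00288501] ptr [0.00516901 0.04228904] blk [-0.0321757   0.05036458]
place [ 0.58033297 -0.12701808] (np.float64(304.8665386074219), np.float64(169.85969000945025)) grip [ 0.53521818 -0.00066676]
[[-4.97166017e-04  4.21270882e-01 -9.06934726e-01]
 [ 8.45054167e-04 -9.06934337e-01 -4.21271164e-01]
 [-9.99999519e-01 -9.75850676e-04  9.49002179e-05]]
```

```bash
cat >> h.py <<'E'
def plan(t,yaw,n,up=False):
    "rows to TCP t (world), tool y at yaw (deg); prints total and per-row fractions"
    s=monitor.observe();p=s['position'];R0=Ro.from_euler('xyz',s['tool_rot']);yw=np.radians(yaw)
    y=np.array([np.cos(yw),np.sin(yw),0]);x=np.array([0,0,-1.]);G=Ro.from_matrix(np.c_[x,y,np.cross(x,y)])
    r=(R0.inv()*G).as_rotvec();d=np.array(t)-p
    print('clk',s['clock'],'pos',p.round(4),'F',s['force'].round(1),'w',round(s['grip_width'],4),'d_tool mm',(R0.inv().apply(d)*1e3).round(1),'rot deg',np.degrees(r).round(2))
    D=[];W=[]
    for i in range(n):
        Ri=R0*Ro.from_rotvec(r*i/n);D.append((Ri.inv().apply(d/n)/.03).round(2).tolist());W.append((np.degrees(r)/n/6).round(2).tolist())
    print(D,W[0])
E
python3 -c "
from h import *
plan([.49,-.05,.22],-6,21)"
```

```text
clk 0.1 pos [ 0.2631 -0.5666  0.2495] F [-0.4  0.5  0.4] w 0.0857 d_tool mm [  29.8 -372.9 -423.4] rot deg [-5.909e+01 -2.000e-02  5.000e-02]
[[0.05, -0.59, -0.67], [0.05, -0.56, -0.7], [0.05, -0.52, -0.73], [0.05, -0.49, -0.75], [0.05, -0.45, -0.77], [0.05, -0.41, -0.8], [0.05, -0.37, -0.82], [0.05, -0.33, -0.83], [0.05, -0.29, -0.85], [0.05, -0.25, -0.86], [0.05, -0.21, -0.87], [0.05, -0.16, -0.88], [0.05, -0.12, -0.89], [0.05, -0.07, -0.89], [0.05, -0.03, -0.9], [0.05, 0.01, -0.9], [0.05, 0.06, -0.89], [0.05, 0.1, -0.89], [0.05, 0.14, -0.88], [0.05, 0.19, -0.88], [0.05, 0.23, -0.87]] [-0.47, -0.0, 0.0]
```

Emit:
{"method": "arm_command", "body": {
  "delta_pos": [
    [0.05, -0.59, -0.67],
    [0.05, -0.56, -0.7],
    [0.05, -0.52, -0.73],
    [0.05, -0.49, -0.75],
    [0.05, -0.45, -0.77],
    [0.05, -0.41, -0.8],
    [0.05, -0.37, -0.82],
    [0.05, -0.33, -0.83],
    [0.05, -0.29, -0.85],
    [0.05, -0.25, -0.86]
  ],
  "rotation": [
    [-0.47, 0, 0],
    [-0.47, 0, 0],
    [-0.47, 0, 0],
    [-0.47, 0, 0],
    [-0.47, 0, 0],
    [-0.47, 0, 0],
    [-0.47, 0, 0],
    [-0.47, 0, 0],
    [-0.47, 0, 0],
    [-0.47, 0, 0]
  ]
}}

```text
clock: 1.1
position: [0.3698, -0.3122, 0.2313]
tool_rot: [-1.535, 1.565, 2.547]
force: [1.0, -0.8, -1.3]
grip_width: 0.0851
```

```bash
python3 -c "
from h import *
plan([.46,-.02,.22],-6,12)"
```

```text
clk 1.1 pos [ 0.3698 -0.3122  0.2313] F [ 1.  -0.8 -1.3] w 0.0851 d_tool mm [  11.8  -99.3 -289.2] rot deg [-30.12  -0.07   0.32]
[[0.03, -0.28, -0.8], [0.03, -0.24, -0.81], [0.03, -0.2, -0.82], [0.03, -0.17, -0.83], [0.03, -0.13, -0.84], [0.03, -0.09, -0.84], [0.03, -0.06, -0.85], [0.03, -0.02, -0.85], [0.03, 0.02, -0.85], [0.03, 0.05, -0.85], [0.03, 0.09, -0.84], [0.03, 0.13, -0.84]] [-0.42, -0.0, 0.0]
```

Emit:
{"method": "arm_command", "body": {
  "delta_pos": [
    [0.03, -0.28, -0.9],
    [0.03, -0.24, -0.92],
    [0.03, -0.2, -0.95],
    [0.03, -0.17, -0.96],
    [0.03, -0.13, -0.97],
    [0.03, -0.08, -0.98],
    [0.03, -0.04, -0.98],
    [0.03, 0.0, -0.98],
    [0.03, 0.04, -0.98],
    [0.03, 0.08, -0.98]
  ],
  "rotation": [
    [-0.5, 0, 0],
    [-0.5, 0, 0],
    [-0.5, 0, 0],
    [-0.5, 0, 0],
    [-0.5, 0, 0],
    [-0.5, 0, 0],
    [-0.5, 0, 0],
    [-0.5, 0, 0],
    [-0.5, 0, 0],
    [-0.5, 0, 0]
  ]
}}

```text
clock: 2.1
position: [0.4506, -0.0201, 0.2215]
tool_rot: [-1.959, 1.563, 2.668]
force: [1.2, -0.8, -0.2]
grip_width: 0.0856
```

```bash
python3 -c "
from h import *
a,P=grab('wrist','w0.png');print(P)
plan([.534,.001,.15],-6,4)"
```

```text
{'fx': 334.22110349162045, 'fy': 334.22110349162045, 'cx': 251.8196321444586, 'cy': 187.0244781610613, 'origin': array([0.45886116, 0.05200851, 0.34503574]), 'rotation': array([ 2.8565042 ,  0.00932465, -0.08675883])}
clk 2.15 pos [ 0.4515 -0.0154  0.2216] F [-0.8  7.4 -0.4] w 0.0856 d_tool mm [ 71.2  81.4 -22.4] rot deg [ 1.55 -0.29  0.36]
[[0.59, 0.68, -0.19], [0.59, 0.68, -0.19], [0.6, 0.67, -0.2], [0.6, 0.67, -0.2]] [0.06, -0.01, 0.02]
```

View pics/w0.png

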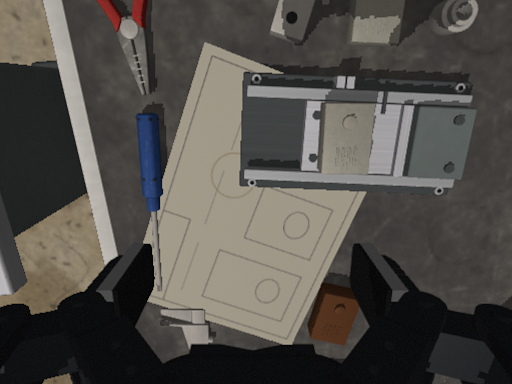

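Wrist view: cover (with boss) at px (346,138), pointer at (384,100), index block at (345,82). The brown piece is separate at (333,313).

Run:
```python
from h import *
P=optics.camera_params('wrist'); print(P['origin'])
a,P=grab('wrist','w1.png')
hsv=cv2.cvtColor(a,cv2.COLOR_RGB2HSV)
for q in ([324,103],[372,104],[368,174],[320,173],[346,138]): print(q,cast(P,*q,.054))
print('base corners',[cast(P,*q,.016)[:2].round(4) for q in ([245,72],[476,80],[447,194],[241,188])])
cv2.imwrite('pics/w1c.png',cv2.resize(a[60:210,220:490,::-1],None,fx=2.9,fy=2.9,interpolation=cv2.INTER_CUBIC))
plan([.534,.001,.15],-6,4)
```

```text
[0.45908638 0.056474   0.3453161 ]
[324, 103] [0.51654206 0.04125547 0.054     ]
[372, 104] [0.55684818 0.03726177 0.054     ]
[368, 174] [ 0.55456814 -0.02358582  0.054     ]
[320, 173] [ 0.51183688 -0.01937603  0.054     ]
[346, 138] [0.53500401 0.01021015 0.054     ]
base corners [array([0.4512, 0.0732]), array([0.6657, 0.049 ]), array([ 0.6481, -0.0615]), array([ 0.4376, -0.0389])]
clk 2.2 pos [ 0.451  -0.0177  0.2216] F [ 0.3 -0.4  0.4] w 0.0854 d_tool mm [ 71.1  81.6 -25. ] rot deg [ 1.35 -0.25  0.39]
[[0.59, 0.68, -0.21], [0.59, 0.68, -0.21], [0.59, 0.68, -0.22], [0.6, 0.67, -0.22]] [0.06, -0.01, 0.02]
```

View pics/w1c.png

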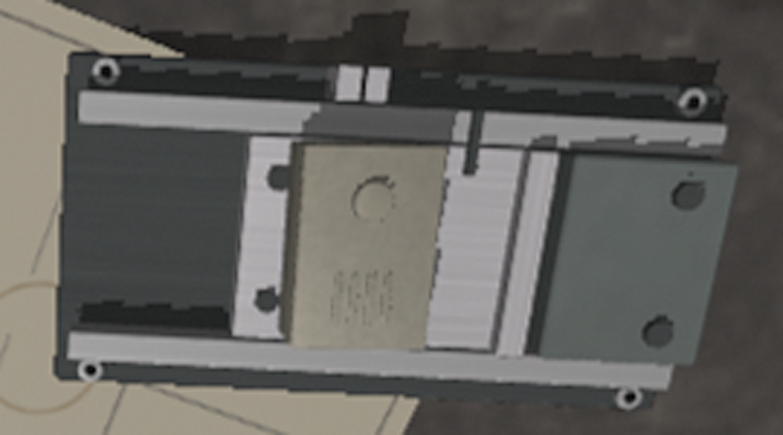

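Close crop: the chosen cover (boss) on the slide; index line at crop (364,84), pointer from (477,112) to (470,172).

```bash
cat >> h.py <<'E'
def fit(C):
    m=np.array([[90,56],[90,-56],[-125,-56],[-125,56]])/1e3
    A=m-m.mean(0);B=C-C.mean(0);U,S,V=np.linalg.svd(A.T@B);R=V.T@U.T;o=C.mean(0)-R@m.mean(0)
    return R,o,(A@R.T-B)*1e3
E
python3 - <<'E'
from h import *
P=optics.camera_params('wrist')
w=lambda u,v,z:cast(P,220+u/2.9-.33,60+v/2.9-.33,z)[:2]
k=np.array([w(303,144,.054),w(449,148,.054),w(427,350,.054),w(288,346,.054)]);print(k,k.mean(0))
R,o,e=fit(np.array([w(722,90,.016),w(658,408,.016),w(55,379,.016),w(69,53,.016)]));print(np.degrees(np.arctan2(R[1,0],R[0,0])),o,e.round(1))
for n,q in dict(line0=(364,101,.033),line1=(364,68,.033),p0=(477,112,.03),p1=(470,172,.03)).items(): print(n,((w(*q)-o)@R*1e3).round(1))
print('cover',(k.mean(0)-o)@R)
E
```

```text
[[ 0.51617965  0.03338896]
 [ 0.55863388  0.02875972]
 [ 0.55306336 -0.03217214]
 [ 0.5102035  -0.02744889]] [0.5345201  0.00063191]
-7.500226833671774 [ 0.56484954 -0.00549464] [[ 2.1  1.6]
 [-0.6 -1.3]
 [-0.7 -1.1]
 [-0.8  0.8]]
line0 [-31.6  45.1]
line1 [-32.9  54.8]
p0 [ 4.9 43.5]
p1 [ 5.6 25. ]
cover [-0.03086965  0.00211523]
```

Emit:
{"method": "arm_command", "body": {
  "delta_pos": [
    [0.6, 0.68, -0.22],
    [0.6, 0.68, -0.22],
    [0.6, 0.68, -0.22],
    [0.6, 0.68, -0.22],
    [0.0, 0.0, 0.0]
  ],
  "rotation": [
    [0.06, 0, 0],
    [0.06, 0, 0],
    [0.06, 0, 0],
    [0.06, 0, 0],
    [0, 0, 0]
  ]
}}

```text
clock: 2.7
position: [0.5367, -0.0002, 0.1461]
tool_rot: [-1.853, 1.564, 2.749]
force: [-1.4, -1.4, 0.0]
grip_width: 0.0851
```

```bash
python3 -c "
from h import *
plan([.5345,.0015,.049],-6,5)"
```

```text
clk 2.7 pos [ 5.367e-01 -2.000e-04  1.461e-01] F [-1.4 -1.4  0. ] w 0.0851 d_tool mm [97.1 -1.7 -1.2] rot deg [-0.31 -0.11  0.39]
[[0.65, -0.01, -0.01], [0.65, -0.01, -0.01], [0.65, -0.01, -0.01], [0.65, -0.01, -0.01], [0.65, -0.01, -0.01]] [-0.01, -0.0, 0.01]
```

Emit:
{"method": "arm_command", "body": {
  "delta_pos": [
    [0.5, -0.02, -0.01],
    [0.5, -0.02, -0.01],
    [0.5, -0.01, -0.01],
    [0.5, -0.01, -0.01],
    [0.5, 0, 0],
    [0.35, 0, 0],
    [0.2, 0, 0],
    [0, 0, 0]
  ],
  "rotation": [
    [0, 0, 0.02],
    [0, 0, 0.02],
    [0, 0, 0.02],
    [0, 0, 0],
    [0, 0, 0],
    [0, 0, 0],
    [0, 0, 0],
    [0, 0, 0]
  ]
}}

```text
clock: 3.5
position: [0.5323, -0.0037, 0.0523]
tool_rot: [-1.302, 1.569, -2.989]
force: [0.5, 0.0, 0.3]
grip_width: 0.0852
```

```bash
python3 -c "
from h import *
plan([.5345,.0015,.049],-6,1)"
```

```text
clk 3.5 pos [ 0.5323 -0.0037  0.0523] F [0.5 0.  0.3] w 0.0852 d_tool mm [ 3.3  1.6 -5.4] rot deg [-0.66  0.03  0.11]
[[0.11, 0.05, -0.18]] [-0.11, 0.01, 0.02]
```

Emit:
{"method": "arm_command", "body": {
  "delta_pos": [
    [0.1, 0.05, -0.17],
    [0, 0, 0]
  ],
  "rotation": [
    [-0.1, 0, 0],
    [0, 0, 0]
  ]
}}

```text
clock: 3.7
position: [0.5349, 0.0014, 0.05]
tool_rot: [-1.182, 1.57, -2.858]
force: [0.9, 0.7, -0.8]
grip_width: 0.0855
```

Emit:
{"method": "arm_command", "body": {
  "delta_pos": [
    [0, 0, 0],
    [0, 0, 0],
    [0, 0, 0],
    [0, 0, 0],
    [0, 0, 0],
    [0, 0, 0],
    [0, 0, 0],
    [0, 0, 0]
  ],
  "rotation": [
    [0, 0, 0],
    [0, 0, 0],
    [0, 0, 0],
    [0, 0, 0],
    [0, 0, 0],
    [0, 0, 0],
    [0, 0, 0],
    [0, 0, 0]
  ],
  "gripper": 0.5,
  "grip_force": 25
}}

```text
clock: 4.5
position: [0.5355, 0.0014, 0.0513]
tool_rot: [1.254, 1.57, -0.422]
force: [0.3, -0.2, -0.8]
grip_width: 0.0416
```

Emit:
{"method": "arm_command", "body": {
  "delta_pos": [
    [-0.3, 0, 0],
    [-0.5, 0, 0],
    [-0.6, 0, 0],
    [-0.6, 0, 0],
    [-0.6, 0, 0],
    [-0.6, 0, 0],
    [0, 0, 0]
  ],
  "rotation": [
    [0, 0, 0],
    [0, 0, 0],
    [0, 0, 0],
    [0, 0, 0],
    [0, 0, 0],
    [0, 0, 0],
    [0, 0, 0]
  ]
}}

```text
clock: 5.2
position: [0.5351, 0.0018, 0.154]
tool_rot: [1.22, 1.57, -0.455]
force: [0.4, -0.6, -0.7]
grip_width: 0.0411
```

Run:
```python
from h import *
plan([.582,-.128,.14],-6,6)
a,P=grab('wrist','w2.png')
b,_=grab('side','s2.png')
cv2.imwrite('pics/j2.png',np.hstack([a[:,:,::-1],b[150:290,150:350,::-1].repeat(2,0).repeat(2,1)[:280,:288] if 0 else cv2.resize(b[150:342,170:314,::-1],(288,384))]))
```

```text
clk 5.2 pos [0.5351 0.0018 0.154 ] F [ 0.4 -0.6 -0.7] w 0.0411 d_tool mm [ 14.1  60.2 124.2] rot deg [ 0.02  0.01 -0.03]
[[0.08, 0.33, 0.69], [0.08, 0.33, 0.69], [0.08, 0.33, 0.69], [0.08, 0.33, 0.69], [0.08, 0.33, 0.69], [0.08, 0.33, 0.69]] [0.0, 0.0, -0.0]
```

View pics/j2.png

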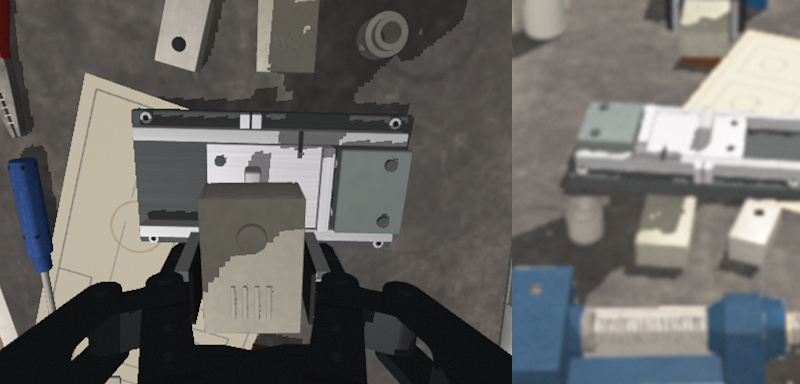

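Emit:
{"method": "arm_command", "body": {
  "delta_pos": [
    [0, 0.35, 0.55],
    [0, 0.45, 0.7],
    [0, 0.45, 0.7],
    [0, 0.45, 0.7],
    [0.1, 0.45, 0.7],
    [0.4, 0.45, 0.7],
    [0.5, 0, 0],
    [0.5, 0, 0],
    [0, 0, 0]
  ],
  "rotation": [
    [0, 0, 0],
    [0, 0, 0],
    [0, 0, 0],
    [0, 0, 0],
    [0, 0, 0],
    [0, 0, 0],
    [0, 0, 0],
    [0, 0, 0],
    [0, 0, 0]
  ]
}}

```text
clock: 6.2
position: [0.5969, -0.1307, 0.0968]
tool_rot: [-1.552, 1.558, 3.059]
force: [-0.4, 0.4, -0.5]
grip_width: 0.0411
```

```bash
python3 -c "
from h import *
plan([.600,-.130,.024],-6,5)"
```

```text
clk 6.2 pos [ 0.5969 -0.1307  0.0968] F [-0.4  0.4 -0.5] w 0.0411 d_tool mm [72.8  3.9 -1. ] rot deg [0.2  0.02 0.74]
[[0.49, 0.03, -0.01], [0.49, 0.02, -0.01], [0.49, 0.02, -0.01], [0.49, 0.02, -0.01], [0.49, 0.02, -0.01]] [0.01, 0.0, 0.02]
```

Emit:
{"method": "arm_command", "body": {
  "delta_pos": [
    [0.4, 0.03, 0],
    [0.5, 0.03, 0],
    [0.5, 0.02, 0],
    [0.4, 0.02, 0],
    [0.3, 0, 0],
    [0.2, 0, 0],
    [0.1, 0, 0],
    [0, 0, 0]
  ],
  "rotation": [
    [0, 0, 0.06],
    [0, 0, 0.06],
    [0, 0, 0],
    [0, 0, 0],
    [0, 0, 0],
    [0, 0, 0],
    [0, 0, 0],
    [0, 0, 0]
  ]
}}

```text
clock: 7.0
position: [0.5994, -0.1266, 0.0214]
tool_rot: [-2.258, 1.569, 2.358]
force: [-0.4, 0.3, -0.1]
grip_width: 0.0409
```

```bash
python3 -c "
from h import *
plan([.600,-.130,.0215],-6,1)"
```

```text
clk 7.0 pos [ 0.5994 -0.1266  0.0214] F [-0.4  0.3 -0.1] w 0.0409 d_tool mm [-0.2  0.9  3.4] rot deg [ 0.49 -0.06  0.07]
[[-0.01, 0.03, 0.11]] [0.08, -0.01, 0.01]
```

Lower gently to contact.

Emit:
{"method": "arm_command", "body": {
  "delta_pos": [
    [0.03, 0, 0],
    [0.03, 0, 0],
    [0, 0, 0]
  ],
  "rotation": [
    [0, 0, 0],
    [0, 0, 0],
    [0, 0, 0]
  ]
}}

```text
clock: 7.3
position: [0.5998, -0.1266, 0.0217]
tool_rot: [-2.694, 1.57, 1.922]
force: [1.0, -0.1, -0.7]
grip_width: 0.0416
```

Emit:
{"method": "arm_command", "body": {
  "delta_pos": [
    [0.06, 0, 0],
    [0.06, 0, 0],
    [0.03, 0, 0]
  ],
  "rotation": [
    [0, 0, 0],
    [0, 0, 0],
    [0, 0, 0]
  ]
}}

```text
clock: 7.6
position: [0.6001, -0.1267, 0.0212]
tool_rot: [0.886, 1.569, -0.782]
force: [-4.8, 0.5, 7.3]
grip_width: 0.0417
```

Contact (Fz 7 N). Release and rise.

Emit:
{"method": "arm_command", "body": {
  "delta_pos": [
    [-0.03, 0, 0],
    [0, 0, 0],
    [0, 0, 0],
    [0, 0, 0],
    [0, 0, 0],
    [0, 0, 0]
  ],
  "rotation": [
    [0, 0, 0],
    [0, 0, 0],
    [0, 0, 0],
    [0, 0, 0],
    [0, 0, 0],
    [0, 0, 0]
  ],
  "gripper": -1
}}

```text
clock: 8.2
position: [0.6006, -0.1271, 0.0224]
tool_rot: [1.197, 1.568, -0.471]
force: [-0.0, 0.6, -0.1]
grip_width: 0.0855
```

Emit:
{"method": "arm_command", "body": {
  "delta_pos": [
    [-0.3, 0, 0],
    [-0.5, 0, 0],
    [-0.7, 0, 0],
    [-0.8, 0, 0],
    [-0.8, 0, 0],
    [-0.6, -0.3, -0.5],
    [0, -0.45, -0.8],
    [0, -0.45, -0.8],
    [0, -0.45, -0.8],
    [0, -0.4, -0.7]
  ],
  "rotation": [
    [0, 0, 0],
    [0, 0, 0],
    [0, 0, 0],
    [0, 0, 0],
    [0, 0, 0],
    [0, 0, 0],
    [0, 0, 0],
    [0, 0, 0],
    [0, 0, 0],
    [0, 0, 0]
  ]
}}

```text
clock: 9.2
position: [0.5499, -0.0132, 0.1486]
tool_rot: [1.377, 1.56, -0.296]
force: [0.4, 0.0, 0.0]
grip_width: 0.0851
```

Run:
```python
from h import *
plan([.535,-.001,.15],-7,2)
a,P=grab('wrist','w3.png'); b,T=grab('top','t3.png');print(P['origin'],P['rotation'],optics.camera_params('wrist')['origin'])
cv2.imwrite('pics/j3.png',np.hstack([a[:,:,::-1],cv2.resize(b[120:312,210:354,::-1],(288,384))]))
```

```text
clk 9.2 pos [ 0.5499 -0.0132  0.1486] F [0.4 0.  0. ] w 0.0851 d_tool mm [ -1.6 -16.  -10.6] rot deg [ 1.12  0.11 -0.61]
[[-0.03, -0.27, -0.18], [-0.02, -0.27, -0.17]] [0.09, 0.01, -0.05]
[0.55726571 0.05958608 0.2718064 ] [ 2.85152073 -0.00844903 -0.10390898] [0.55670581 0.06159409 0.27205121]
```

View pics/j3.png

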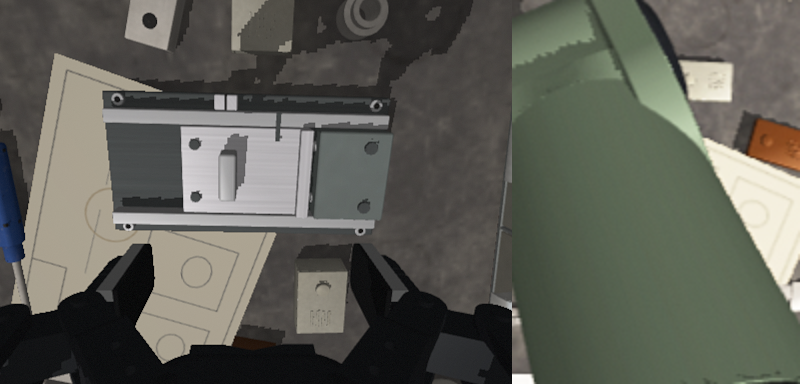

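Cover stands upright (boss up) at wrist px (321,300) on bare bench clear of paper and fixture; the grip fin is now bare at (228,176).

Run:
```python
from h import *
P=optics.camera_params('wrist')
w=lambda u,v,z:cast(P,u,v,z)[:2]
R,o,e=fit(np.array([w(394,97,.016),w(376,235,.016),w(116,232,.016),w(103,92,.016)]));yaw=np.degrees(np.arctan2(R[1,0],R[0,0]));print(yaw,o,e.round(1))
for n,q in dict(line=(226,106,.033),p0=(279,114,.03),p1=(277,139,.03),fin0=(229,152,.05),fin1=(227,200,.05)).items(): print(n,w(*q),((w(*q)-o)@R*1e3).round(1))
print('grip',o+R@[-.03,0]); plan([.535,-.001,.15],-7,1)
```

```text
-6.749118871434109 [ 0.56702445 -0.00080932] [[-0.2  0.1]
 [-0.7 -0.2]
 [ 1.1 -0.1]
 [-0.3  0.3]]
line [0.53955793 0.05098101] [-33.4  48.2]
p0 [0.57608565 0.04158633] [ 4.  43.2]
p1 [0.57327702 0.02402153] [ 3.3 25.4]
fin0 [0.53911704 0.021676  ] [-30.4  19. ]
fin1 [ 0.53366276 -0.0119804 ] [-31.8 -15. ]
grip [0.53723234 0.00271634]
clk 9.3 pos [ 0.5496 -0.0111  0.1488] F [ 0.5 -0.3  0.7] w 0.0859 d_tool mm [ -1.4 -15.5  -8.6] rot deg [ 1.33  0.06 -0.6 ]
[[-0.05, -0.52, -0.29]] [0.22, 0.01, -0.1]
```

Emit:
{"method": "arm_command", "body": {
  "delta_pos": [
    [0, -0.45, -0.37],
    [0.3, 0, 0],
    [0.5, 0, 0],
    [0.5, 0, 0],
    [0.5, 0, 0],
    [0.5, 0, 0],
    [0, 0, 0]
  ],
  "rotation": [
    [0.2, 0, -0.1],
    [0, 0, 0],
    [0, 0, 0],
    [0, 0, 0],
    [0, 0, 0],
    [0, 0, 0],
    [0, 0, 0]
  ],
  "gripper": 0.2
}}

```text
clock: 10.0
position: [0.5392, -0.0022, 0.0784]
tool_rot: [1.059, 1.566, -0.633]
force: [-0.2, 0.2, -0.1]
grip_width: 0.0337
```

```bash
python3 -c "
from h import *
plan([.536,.001,.053],-7,1)"
```

```text
clk 10.0 pos [ 0.5392 -0.0022  0.0784] F [-0.2  0.2 -0.1] w 0.0337 d_tool mm [25.4 -3.7 -2.8] rot deg [ 0.03  0.15 -0.26]
[[0.85, -0.12, -0.09]] [0.01, 0.02, -0.04]
```

Emit:
{"method": "arm_command", "body": {
  "delta_pos": [
    [0.3, -0.12, -0.1],
    [0.3, 0, 0],
    [0.25, 0, 0],
    [0, 0, 0]
  ],
  "rotation": [
    [0, 0, -0.04],
    [0, 0, 0],
    [0, 0, 0],
    [0, 0, 0]
  ]
}}

```text
clock: 10.4
position: [0.5363, 0.0006, 0.0511]
tool_rot: [0.231, 1.568, -1.462]
force: [0.5, 0.1, 0.0]
grip_width: 0.0342
```

Run:
```python
from h import *
plan([.536,.001,.053],-7,1)
a,P=grab('wrist','w4.png'); cv2.imwrite('pics/w4c.png',cv2.resize(a[:,60:460,::-1],None,fx=1.5,fy=1.5))
```

```text
clk 10.4 pos [0.5363 0.0006 0.0511] F [0.5 0.1 0. ] w 0.0342 d_tool mm [-1.9 -0.4 -0.4] rot deg [-0.01  0.15 -0.04]
[[-0.06, -0.01, -0.01]] [-0.0, 0.03, -0.01]
```

View pics/w4c.png

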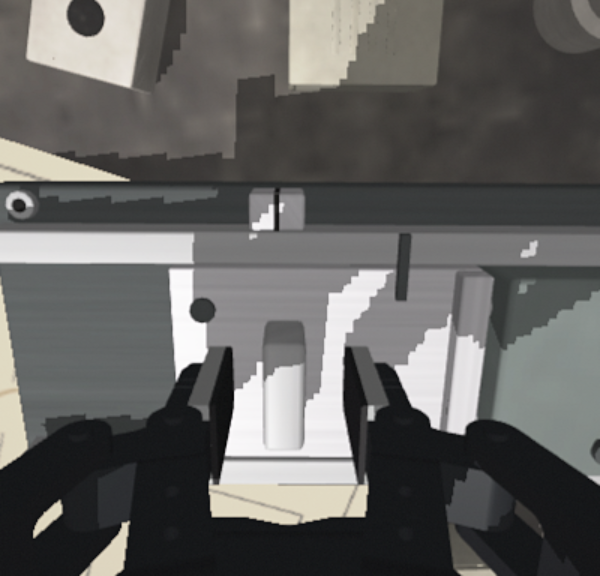

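Emit:
{"method": "arm_command", "body": {
  "delta_pos": [
    [-0.04, 0, 0],
    [0, 0, 0],
    [0, 0, 0],
    [0, 0, 0],
    [0, 0, 0],
    [0, 0, 0]
  ],
  "rotation": [
    [0, 0, 0],
    [0, 0, 0],
    [0, 0, 0],
    [0, 0, 0],
    [0, 0, 0],
    [0, 0, 0]
  ],
  "gripper": 1,
  "grip_force": 80
}}

```text
clock: 11.05
position: [0.5352, 0.0007, 0.0536]
tool_rot: [-0.392, 1.568, -2.086]
force: [0.7, 1.0, -7.8]
grip_width: 0.0095
```

Run:
```python
from h import *
plan([.536,.001,.053],-7,1)
P=optics.camera_params('wrist')
a,_=grab('wrist','w5.png')
# pixel estimates from w4c (/1.5, +60): line (277,210), pointer (404,265) rough travel
w=lambda u,v,z:cast(P,u/1.5+60-.17,v/1.5-.17,z)[:2]
R=Ro.from_euler('z',-7,degrees=True).as_matrix()[:2,:2]
print((w(277,222,.033)@R*1e3).round(1),(w(404.5,240,.03)@R*1e3).round(1))
```

```text
clk 11.05 pos [0.5352 0.0007 0.0536] F [ 0.7  1.  -7.8] w 0.0095 d_tool mm [ 0.6  0.8 -0.4] rot deg [-0.04  0.17  0.07]
[[0.02, 0.03, -0.01]] [-0.01, 0.03, 0.01]
[528.8 113.9] [566.6 108. ]
```

Emit:
{"method": "arm_command", "body": {
  "delta_pos": [
    [0, -0.15, 0],
    [0, -0.2, 0],
    [0, -0.2, 0],
    [0, -0.2, 0],
    [0, 0, 0]
  ],
  "rotation": [
    [0, 0, 0],
    [0, 0, 0],
    [0, 0, 0],
    [0, 0, 0],
    [0, 0, 0]
  ]
}}

```text
clock: 11.6
position: [0.5156, 0.0032, 0.0537]
tool_rot: [1.454, 1.565, -0.241]
force: [6.6, 0.1, -18.0]
grip_width: 0.0099
```

Run:
```python
from h import *
plan([.536,.001,.053],-7,1)
P=optics.camera_params('wrist')
a,_=grab('wrist','w6.png'); b=cv2.imread('pics/w5.png')
cv2.imwrite('pics/j6.png',cv2.resize(np.vstack([b[110:330,110:400],a[110:330,110:400,::-1]]),None,fx=1.35,fy=1.35))
```

```text
clk 11.6 pos [0.5156 0.0032 0.0537] F [  6.6   0.1 -18. ] w 0.0099 d_tool mm [ 0.8 20.5 -0.3] rot deg [-0.1   0.04 -0.35]
[[0.03, 0.68, -0.01]] [-0.02, 0.01, -0.06]
```

View pics/j6.png

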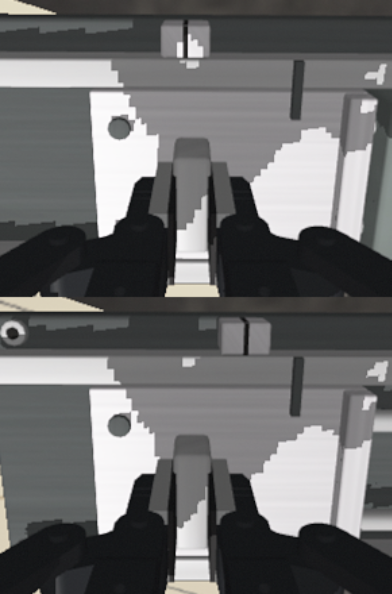

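```bash
cat >> h.py <<'E'
def dark(im,r0,r1,c0,c1):
    g=cv2.cvtColor(im,cv2.COLOR_RGB2GRAY)[r0:r1,c0:c1].astype(float);out=[]
    for i,r in enumerate(g):
        wt=np.clip(np.median(r)-25-r,0,None)
        if wt.sum()>20: out.append((c0+(wt*np.arange(len(r))).sum()/wt.sum(),r0+i))
    return np.array(out)
def gap(im,P,lb,pb,zp=.032):
    "mm from line to pointer along fixture x (yaw -7)"
    R=Ro.from_euler('z',-7,degrees=True).as_matrix()[:2,:2]
    f=lambda b,z:np.median([cast(P,u,v,z)[:2]@R for u,v in dark(im,*b)],0)*1e3
    L,p=f(lb,.033),f(pb,zp);return L.round(2),p.round(2),round(p[0]-L[0],2)
E
python3 - <<'E'
from h import *
a=cv2.imread('pics/w6.png')[:,:,::-1].copy();P=optics.camera_params('wrist')
lb=(128,148,280,304);pb=(160,182,318,342)
print(dark(a,*lb).round(1)[::4].tolist(),dark(a,*pb).round(1)[::4].tolist())
for z in (.03,.032,.034):print(gap(a,P,lb,pb,z))
b=cv2.imread('pics/w5.png')[:,:,::-1].copy()
P5=dict(P);P5['origin']=P['origin']+np.array([.0197,-.0025,0])
print(gap(b,P5,(128,148,235,262),(160,182,318,342)))
plan([.536,.001,.053],-7,1)
E
```

```text
[[291.6, 128.0], [292.5, 132.0], [292.2, 136.0], [291.9, 140.0], [291.9, 144.0]] [[330.5, 160.0], [330.0, 164.0], [329.7, 168.0], [329.5, 172.0], [329.0, 176.0], [329.0, 180.0]]
(array([530.09, 118.49]), array([547.92, 103.08]), np.float64(17.84))
(array([530.09, 118.49]), array([547.44, 103.57]), np.float64(17.35))
(array([530.09, 118.49]), array([546.95, 104.06]), np.float64(16.86))
(array([530.51, 118.48]), array([567.44, 103.49]), np.float64(36.93))
clk 11.65 pos [0.5159 0.0032 0.0537] F [  8.5  -0.8 -16.5] w 0.0098 d_tool mm [ 0.8 20.2 -0.3] rot deg [-0.1   0.04 -0.36]
[[0.03, 0.67, -0.01]] [-0.02, 0.01, -0.06]
```

Emit:
{"method": "arm_command", "body": {
  "delta_pos": [
    [0.03, -0.12, 0],
    [0.02, -0.12, 0],
    [0, -0.12, 0],
    [0, -0.1, 0],
    [0, 0, 0],
    [0, 0, 0]
  ],
  "rotation": [
    [0, 0, -0.03],
    [0, 0, -0.03],
    [0, 0, 0],
    [0, 0, 0],
    [0, 0, 0],
    [0, 0, 0]
  ]
}}

```text
clock: 12.25
position: [0.5087, 0.0041, 0.0537]
tool_rot: [1.734, 1.557, 0.037]
force: [8.2, 0.5, -16.1]
grip_width: 0.0098
```

Run:
```python
from h import *
plan([.536,.001,.053],-7,1)
a,P=grab('wrist','w7.png');P=optics.camera_params('wrist')
lb=(128,148,300,345);pb=(160,182,318,342)
d=dark(a,*lb);print(d.round(1)[::4].tolist(),dark(a,*pb).round(1)[::4].tolist())
for z in (.03,.032):print(gap(a,P,lb,pb,z))
```

```text
clk 12.25 pos [0.5087 0.0041 0.0537] F [  8.2   0.5 -16.1] w 0.0098 d_tool mm [ 1.  27.5 -0.3] rot deg [-0.18 -0.13 -0.8 ]
[[0.03, 0.92, -0.01]] [-0.03, -0.02, -0.13]
[[307.8, 129.0], [322.9, 133.0], [313.5, 137.0], [307.5, 141.0], [307.5, 145.0]] [[330.0, 160.0], [329.5, 164.0], [329.5, 168.0], [329.2, 172.0], [328.5, 176.0], [328.5, 180.0]]
(array([532.32, 118.22]), array([540.73, 103.02]), np.float64(8.41))
(array([532.32, 118.22]), array([540.23, 103.51]), np.float64(7.91))
```

Emit:
{"method": "arm_command", "body": {
  "delta_pos": [
    [0.03, -0.12, 0],
    [0.03, -0.12, 0],
    [0.02, -0.12, 0],
    [0, -0.12, 0],
    [0, -0.08, 0],
    [0, 0, 0]
  ],
  "rotation": [
    [0, 0, -0.05],
    [0, 0, -0.05],
    [0, 0, -0.05],
    [0, 0, 0],
    [0, 0, 0],
    [0, 0, 0]
  ]
}}

```text
clock: 12.9
position: [0.5005, 0.0051, 0.0537]
tool_rot: [1.914, 1.554, 0.216]
force: [10.0, 0.1, -19.0]
grip_width: 0.0095
```

Run:
```python
from h import *
plan([.536,.001,.053],-7,1)
a,P=grab('wrist','w8.png');P=optics.camera_params('wrist')
pb=(160,182,318,342)
for c in (308,314,320):
  lb=(138,148,c,c+22);d=dark(a,*lb);print(d.round(1)[::4].tolist())
print(dark(a,*pb).round(1)[::4].tolist())
cv2.imwrite('pics/w8c.png',cv2.resize(a[110:210,260:390,::-1],None,fx=5,fy=5,interpolation=cv2.INTER_CUBIC))
```

```text
clk 12.9 pos [0.5005 0.0051 0.0537] F [ 10.    0.1 -19. ] w 0.0095 d_tool mm [ 1.2 35.7 -0.4] rot deg [-0.27 -0.32 -0.9 ]
[[0.04, 1.19, -0.01]] [-0.05, -0.05, -0.15]
[[326.0, 138.0], [325.9, 142.0], [325.7, 146.0]]
[[326.0, 138.0], [325.9, 142.0], [325.7, 146.0]]
[[326.0, 138.0], [325.9, 142.0], [325.7, 146.0]]
[[329.6, 160.0], [329.5, 164.0], [329.2, 168.0], [328.7, 172.0], [328.3, 176.0], [328.5, 180.0]]
```

View pics/w8c.png

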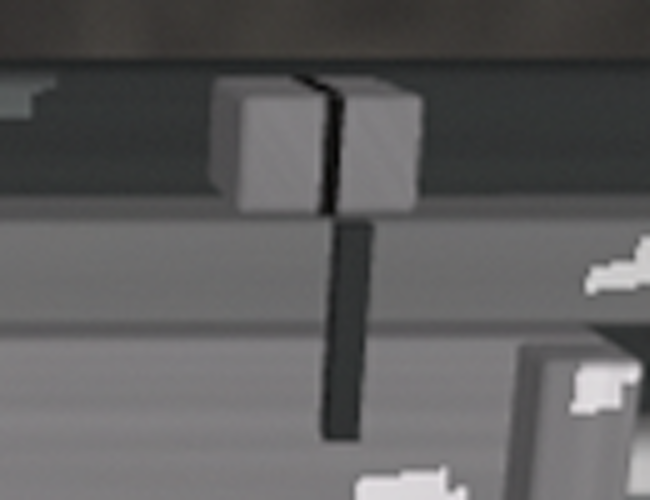

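Crop: the pointer tip at (353,220) is a little right of the line's inner end at (327,212) – about 2 mm to go.

```bash
cat > m.py <<'E'
from h import *
import sys
plan([.536,.001,.053],-7,1)
f=sys.argv[1]
P=optics.camera_params('wrist')
if len(sys.argv)>2: a=cv2.imread('pics/'+f)[:,:,::-1].copy()
else: a,_=grab('wrist',f)
lb=(132,150,317,337);pb=(157,166,320,340)
print(dark(a,*lb).round(1)[::3].tolist(),dark(a,*pb).round(1)[::3].tolist())
for z in (.03,.032,.034):print(z,gap(a,P,lb,pb,z))
R=Ro.from_euler('z',-7,degrees=True).as_matrix()[:2,:2]
for b,z in ((lb,.033),(pb,.032)):
    q=np.array([cast(P,u,v,z)[:2]@R for u,v in dark(a,*b)]);k=np.polyfit(q[:,1],q[:,0],1);print('slope',k[0].round(3),'at y=.1095 mm',(np.polyval(k,.1095)*1e3).round(2))
E
python3 m.py w8.png x
```

```text
clk 12.95 pos [0.5007 0.0051 0.0537] F [  9.6   0.2 -18.8] w 0.01 d_tool mm [ 1.2 35.5 -0.4] rot deg [-0.27 -0.32 -0.92]
[[0.04, 1.18, -0.01]] [-0.05, -0.05, -0.15]
[[326.6, 132.0], [326.2, 135.0], [326.0, 138.0], [325.9, 141.0], [325.7, 144.0], [325.6, 147.0]] [[329.8, 157.0], [329.6, 160.0], [329.5, 163.0]]
0.03 (array([529.9 , 117.11]), array([532.76, 107.41]), np.float64(2.86))
0.032 (array([529.9 , 117.11]), array([532.26, 107.83]), np.float64(2.36))
0.034 (array([529.9 , 117.11]), array([531.76, 108.25]), np.float64(1.86))
slope 0.005 at y=.1095 mm 529.87
slope -0.025 at y=.1095 mm 532.21
```

Emit:
{"method": "arm_command", "body": {
  "delta_pos": [
    [0.02, -0.08, 0],
    [0.02, -0.08, 0]
  ],
  "rotation": [
    [0, 0, 0],
    [0, 0, 0]
  ]
}}

```text
clock: 13.15
position: [0.4995, 0.0053, 0.0536]
tool_rot: [1.86, 1.547, 0.162]
force: [10.0, -2.3, -4.0]
grip_width: 0.0099
```

```bash
python3 m.py w9.png; python3 m.py w10.png
```

```text
clk 13.15 pos [0.4995 0.0053 0.0536] F [10.  -2.3 -4. ] w 0.0099 d_tool mm [ 1.4 36.7 -0.4] rot deg [-0.31 -0.39 -1.32]
[[0.05, 1.22, -0.01]] [-0.05, -0.06, -0.22]
[[328.5, 132.0], [328.2, 135.0], [327.9, 138.0], [327.8, 141.0], [327.7, 144.0], [327.5, 147.0]] [[329.6, 157.0], [329.5, 160.0], [329.3, 163.0]]
0.03 (array([529.7 , 117.09]), array([531.67, 107.39]), np.float64(1.97))
0.032 (array([529.7 , 117.09]), array([531.15, 107.8 ]), np.float64(1.46))
0.034 (array([529.7 , 117.09]), array([530.64, 108.22]), np.float64(0.94))
slope 0.002 at y=.1095 mm 529.69
slope -0.007 at y=.1095 mm 531.14
clk 13.2 pos [0.4993 0.0053 0.0536] F [ 9.7 -3.  -5.8] w 0.0095 d_tool mm [ 1.4 36.9 -0.4] rot deg [-0.31 -0.39 -1.32]
[[0.05, 1.23, -0.01]] [-0.05, -0.06, -0.22]
[[328.7, 132.0], [328.6, 135.0], [328.4, 138.0], [328.1, 141.0], [328.0, 144.0], [327.7, 147.0]] [[329.6, 157.0], [329.5, 160.0], [329.3, 163.0]]
0.03 (array([529.69, 117.08]), array([531.53, 107.38]), np.float64(1.84))
0.032 (array([529.69, 117.08]), array([531.02, 107.8 ]), np.float64(1.33))
0.034 (array([529.69, 117.08]), array([530.51, 108.22]), np.float64(0.81))
slope 0.01 at y=.1095 mm 529.62
slope -0.003 at y=.1095 mm 531.01
```

Run:
```python
from h import *
P=optics.camera_params('wrist')
I=lambda f:cv2.imread('pics/'+f)[:,:,::-1].copy()
P3=dict(P,origin=np.array([.55727,.05959,.27181]),rotation=np.array([2.85152,-.00845,-.10391]))
a=I('w3.png');lb,pb=(97,108,219,233),(116,124,270,288)
print(dark(a,*lb).round(1).tolist(),dark(a,*pb).round(1).tolist())
for z in (.03,.032,.034): print('w3',z,gap(a,P3,lb,pb,z))
P1=dict(P,origin=np.array([0.45909,0.05647,0.34532]),rotation=np.array([2.8565042,.00932465,-.08675883]))
a=I('w1.png');lb,pb=(84,93,338,352),(103,109,376,392)
print(dark(a,*lb).round(1).tolist(),dark(a,*pb).round(1).tolist())
for z in (.03,.032,.034): print('w1',z,gap(a,P1,lb,pb,z))
P5=dict(P,origin=P['origin']+np.array([.0359,-.0045,0]))
for z in (.03,.032,.034):print('w5',z,gap(I('w5.png'),P5,(132,150,235,262),(157,166,320,342),z))
```

```text
[[225.1, 97.0], [225.1, 98.0], [225.1, 99.0], [225.1, 100.0], [225.1, 101.0], [225.2, 102.0], [225.2, 103.0], [225.2, 104.0], [225.2, 105.0], [225.2, 106.0], [225.2, 107.0]] [[278.2, 116.0], [278.2, 117.0], [278.2, 118.0], [278.2, 119.0], [278.2, 120.0], [278.1, 121.0], [278.1, 122.0], [277.9, 123.0]]
w3 0.03 (array([529.58, 116.98]), array([567.06, 105.43]), np.float64(37.48))
w3 0.032 (array([529.58, 116.98]), array([566.88, 105.61]), np.float64(37.3))
w3 0.034 (array([529.58, 116.98]), array([566.71, 105.79]), np.float64(37.13))
[[345.6, 84.0], [345.5, 85.0], [345.4, 86.0], [345.0, 87.0], [344.9, 88.0], [344.8, 89.0], [344.7, 90.0], [344.7, 91.0], [344.6, 92.0]] [[383.3, 103.0], [383.5, 104.0], [383.3, 105.0], [383.2, 106.0], [383.1, 107.0], [382.7, 108.0]]
w1 0.03 (array([529.06, 115.76]), array([566.44, 101.74]), np.float64(37.38))
w1 0.032 (array([529.06, 115.76]), array([565.69, 101.81]), np.float64(36.63))
w1 0.034 (array([529.06, 115.76]), array([564.95, 101.87]), np.float64(35.89))
w5 0.03 (array([530.59, 117.33]), array([568.26, 107.29]), np.float64(37.67))
w5 0.032 (array([530.59, 117.33]), array([567.74, 107.7 ]), np.float64(37.15))
w5 0.034 (array([530.59, 117.33]), array([567.22, 108.12]), np.float64(36.63))
```

Emit:
{"method": "arm_command", "body": {
  "delta_pos": [
    [0, -0.08, 0],
    [0, -0.08, 0]
  ],
  "rotation": [
    [0, 0, 0],
    [0, 0, 0]
  ]
}}

```text
clock: 13.45
position: [0.4968, 0.0056, 0.0537]
tool_rot: [1.85, 1.543, 0.151]
force: [11.3, -0.5, -22.4]
grip_width: 0.0098
```

```bash
python3 m.py w11.png; python3 m.py w12.png
```

```text
clk 13.45 pos [0.4968 0.0056 0.0537] F [ 11.3  -0.5 -22.4] w 0.0098 d_tool mm [ 1.7 39.4 -0.5] rot deg [-0.32 -0.44 -1.55]
[[0.06, 1.31, -0.02]] [-0.05, -0.07, -0.26]
[[334.1, 132.0], [333.9, 135.0], [333.7, 138.0], [333.6, 141.0], [333.4, 144.0], [333.1, 147.0]] [[329.4, 157.0], [329.0, 160.0], [328.8, 163.0]]
0.03 (array([529.69, 117.02]), array([529.01, 107.33]), np.float64(-0.68))
0.032 (array([529.69, 117.02]), array([528.49, 107.74]), np.float64(-1.2))
0.034 (array([529.69, 117.02]), array([527.97, 108.16]), np.float64(-1.72))
slope 0.007 at y=.1095 mm 529.63
slope 0.044 at y=.1095 mm 528.55
clk 13.5 pos [0.4966 0.0056 0.0537] F [ 10.1  -1.1 -18.9] w 0.0097 d_tool mm [ 1.7 39.7 -0.4] rot deg [-0.32 -0.44 -1.55]
[[0.06, 1.32, -0.01]] [-0.05, -0.07, -0.26]
[[334.7, 132.0], [334.5, 135.0], [334.3, 138.0], [334.0, 141.0], [333.9, 144.0], [333.7, 147.0]] [[329.4, 157.0], [329.1, 160.0], [328.9, 163.0]]
0.03 (array([529.69, 117.02]), array([528.78, 107.34]), np.float64(-0.92))
0.032 (array([529.69, 117.02]), array([528.26, 107.75]), np.float64(-1.44))
0.034 (array([529.69, 117.02]), array([527.73, 108.17]), np.float64(-1.96))
slope 0.009 at y=.1095 mm 529.63
slope 0.036 at y=.1095 mm 528.3
```

Emit:
{"method": "arm_command", "body": {
  "delta_pos": [
    [0, 0, 0]
  ],
  "rotation": [
    [0, 0, 0]
  ]
}}

```text
clock: 13.65
position: [0.4973, 0.0055, 0.0537]
tool_rot: [1.848, 1.542, 0.15]
force: [9.2, -0.8, -18.7]
grip_width: 0.0098
```

```bash
python3 m.py w13.png; python3 m.py w14.png|sed -n '1p;5,6p'
```

```text
clk 13.65 pos [0.4973 0.0055 0.0537] F [  9.2  -0.8 -18.7] w 0.0098 d_tool mm [ 1.8 38.9 -0.4] rot deg [-0.31 -0.45 -1.61]
[[0.06, 1.3, -0.01]] [-0.05, -0.08, -0.27]
[[332.9, 132.0], [332.7, 135.0], [332.5, 138.0], [332.2, 141.0], [331.9, 144.0], [331.9, 147.0]] [[329.3, 157.0], [329.1, 160.0], [328.8, 163.0]]
0.03 (array([529.69, 117.02]), array([529.53, 107.32]), np.float64(-0.15))
0.032 (array([529.69, 117.02]), array([529.01, 107.74]), np.float64(-0.68))
0.034 (array([529.69, 117.02]), array([528.49, 108.16]), np.float64(-1.2))
slope 0.009 at y=.1095 mm 529.61
slope 0.04 at y=.1095 mm 529.07
clk 13.7 pos [0.4975 0.0055 0.0537] F [ 10.5  -0.9 -18.7] w 0.0099 d_tool mm [ 1.8 38.8 -0.5] rot deg [-0.32 -0.46 -1.63]
0.032 (array([529.68, 117.02]), array([529.15, 107.74]), np.float64(-0.53))
0.034 (array([529.68, 117.02]), array([528.63, 108.15]), np.float64(-1.06))
```

```bash
python3 - <<'E'
from h import *
for i in range(14): a=optics.grab_frame('wrist')
E
python3 m.py w15.png
python3 - <<'E'
from h import *
a=cv2.imread('pics/w15.png'); b,_=grab('side','s15.png')
cv2.imwrite('pics/j15.png',np.hstack([cv2.resize(a[110:210,270:380],(440,400),interpolation=cv2.INTER_CUBIC),cv2.resize(b[200:260,190:245,::-1],(360,400),interpolation=cv2.INTER_CUBIC)]))
print(monitor.observe()['clock'])
E
```

```text
clk 14.45 pos [0.4975 0.0055 0.0537] F [  9.4  -1.2 -18.8] w 0.0096 d_tool mm [ 1.8 38.8 -0.4] rot deg [-0.32 -0.46 -1.62]
[[0.06, 1.29, -0.01]] [-0.05, -0.08, -0.27]
[[332.6, 132.0], [332.5, 135.0], [332.1, 138.0], [331.9, 141.0], [331.7, 144.0], [331.6, 147.0]] [[329.3, 157.0], [329.1, 160.0], [328.8, 163.0]]
0.03 (array([529.68, 117.02]), array([529.65, 107.32]), np.float64(-0.03))
0.032 (array([529.68, 117.02]), array([529.13, 107.74]), np.float64(-0.55))
0.034 (array([529.68, 117.02]), array([528.61, 108.15]), np.float64(-1.07))
slope 0.006 at y=.1095 mm 529.64
slope 0.035 at y=.1095 mm 529.19
14.55
```

View pics/j15.png

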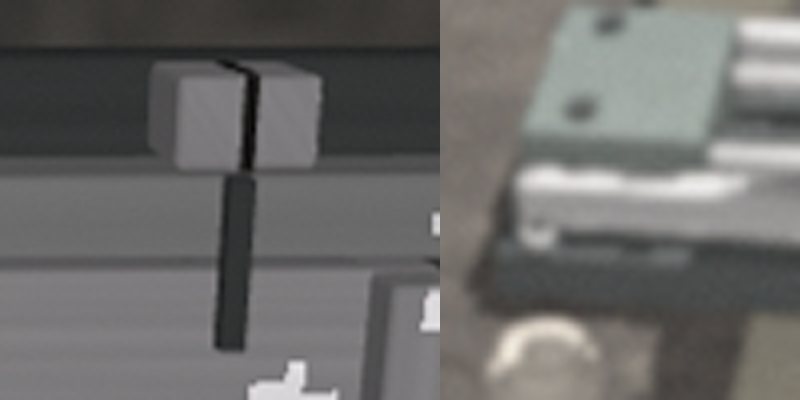

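Emit:
{"method": "arm_command", "body": {
  "delta_pos": [
    [0, -0.02, 0]
  ],
  "rotation": [
    [0, 0, 0]
  ]
}}

```text
clock: 14.65
position: [0.4977, 0.0055, 0.0536]
tool_rot: [1.847, 1.54, 0.148]
force: [8.8, 0.4, -16.9]
grip_width: 0.0099
```

```bash
python3 - <<'E'
from h import *
for i in range(8): a=optics.grab_frame('wrist')
E
python3 m.py w16.png
python3 - <<'E'
from h import *
a=cv2.imread('pics/w16.png'); b,Q=grab('side','s16.png')
u,v=proj(Q,[.5376,.05,.033]);print(u,v);u,v=int(u),int(v)
cv2.imwrite('pics/j16.png',np.hstack([cv2.resize(a[110:210,270:380],(440,400),interpolation=cv2.INTER_CUBIC),cv2.resize(b[v-20:v+20,u-18:u+18,::-1],(360,400),interpolation=cv2.INTER_CUBIC)]))
E
```

```text
clk 15.05 pos [0.4977 0.0055 0.0536] F [  9.6  -1.  -17.7] w 0.0099 d_tool mm [ 1.8 38.6 -0.4] rot deg [-0.32 -0.48 -1.7 ]
[[0.06, 1.29, -0.01]] [-0.05, -0.08, -0.28]
[[331.9, 132.0], [331.7, 135.0], [331.5, 138.0], [331.3, 141.0], [331.0, 144.0], [330.9, 147.0]] [[329.2, 157.0], [329.0, 160.0], [328.6, 163.0]]
0.03 (array([529.68, 117.01]), array([529.93, 107.31]), np.float64(0.25))
0.032 (array([529.68, 117.01]), array([529.4 , 107.73]), np.float64(-0.28))
0.034 (array([529.68, 117.01]), array([528.88, 108.14]), np.float64(-0.81))
slope 0.01 at y=.1095 mm 529.61
slope 0.034 at y=.1095 mm 529.45
266.28501243416423 231.6284231426028
```

View pics/j16.png

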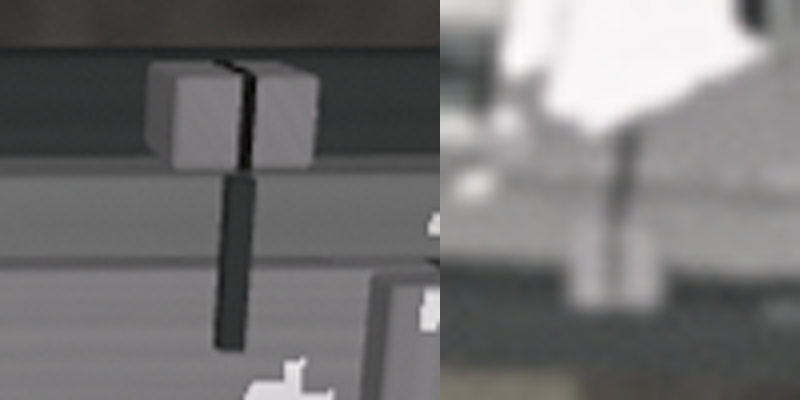

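In both views the pointer runs straight into the line: wrist tip at (240,178) against line end (246,165), and one continuous dark stroke in the side view. The pose is steady, so I'm handing in.

```bash
python3 -c "
from h import *
print(bot.job_done()); print(monitor.observe()['position'])"
```

```text
the job is handed in; nothing more can be done
None
the job is handed in; nothing more can be done
```

The fixture is ready for loading, and I handed the job in at about 15 s with the gripper still holding the slide at the line.

- **Cover:** I lifted it off the grip and set it down boss up on the bare bench to the right of the fixture. The wrist picture after release showed it upright and clear of the fixture, the paper and the brown look-alike. I did not touch the other things.
- **Slide:** I gripped the steel fin at 80 N and pulled it out about 37 mm. I overshot the line by about 1 mm once and let it back.
- **Last checks:** The wrist view put the pointer between +0.25 and -0.28 mm of the line, depending on whether its top is at z = 30 or 32 mm. In the side view the pointer and line made one continuous stroke. The pose stayed steady to about 0.2 mm during the holds.
- **What disagreed:**
  - The arm's own travel reading suggested an overshoot of about 0.6 mm. I put that down to its noise and to the tool tilting about 1.7 degrees.
  - The wrist force kept a vertical pull of about 18 N, within the limits.
  - The grip opening read just under 10 mm on the 12 mm fin, but the slide followed the gripper the whole way.

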